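# Snap the food tub's lid shut all the way round

## Task

The lid of the glass food tub is only half on: press down on its white rim, section by section, until all four sections have clicked fully shut. Only press with the fingertips: leave the tub standing where it is, without lifting, tipping or shoving it, and leave everything else on the counter alone.

Things in the scene. Friction and masses are not known exactly. Their poses are not given: they have to be found in the camera images.
- tub: Round glass food tub, loose, upright, 0.7 to 1 kg, 145 mm across, with a navy lid 158 mm across, middle recessed (70 mm above the counter). Around it runs a white snap-fit rim in four equal arc sections a, b, c, d (anticlockwise from above, small slits between), flat bars 10 mm thick, 56 to 80 mm from the tub's axis. Origin: centre of underside; z up; may face any way round.
- rim_a_top (a point): Point on the top face of white rim section a, the middle of its arc and of its width, 68 mm from the tub's axis (on the tub's +x side; it carries the only pull tab, a flat white tongue 24 mm wide and 5 mm thick that sticks out to 94 mm from the tub's axis). It is 84 mm above the counter while the section stands up and 76 mm when it is shut; it moves with the section. Axes parallel to the tub's.
- rim_a (a joint): How far section a is pressed down, m: 0 = standing 8 mm proud, orange band showing beneath; 0.008 = fully shut, orange hidden. Moves straight down: about 7 N starts it, resistance falls, past 4 mm it snaps home and stays; let go earlier it springs back up (very near 4 mm it may hang). Starts standing up.
- rim_b_top (a point): Point on the top face of white rim section b, the middle of its arc and of its width, 68 mm from the tub's axis (on the tub's +y side). It is 84 mm above the counter while the section stands up and 76 mm when it is shut; it moves with the section. Axes parallel to the tub's.
- rim_b (a joint): How far section b is pressed down, m: 0 = standing 8 mm proud, orange band showing beneath; 0.008 = fully shut, orange hidden. Moves straight down: about 7 N starts it, resistance falls, past 4 mm it snaps home and stays; let go earlier it springs back up (very near 4 mm it may hang). Starts standing up.
- rim_c_top (a point): Point on the top face of white rim section c, the middle of its arc and of its width, 68 mm from the tub's axis (on the tub's -x side). It is 84 mm above the counter while the section stands up and 76 mm when it is shut; it moves with the section. Axes parallel to the tub's.
- rim_c (a joint): How far section c is pressed down, m: 0 = standing 8 mm proud, orange band showing beneath; 0.008 = fully shut, orange hidden. Moves straight down: about 7 N starts it, resistance falls, past 4 mm it snaps home and stays; let go earlier it springs back up (very near 4 mm it may hang). Starts standing up.
- rim_d_top (a point): Point on the top face of white rim section d, the middle of its arc and of its width, 68 mm from the tub's axis (on the tub's -y side). It is 84 mm above the counter while the section stands up and 76 mm when it is shut; it moves with the section. Axes parallel to the tub's.
- rim_d (a joint): How far section d is pressed down, m: 0 = standing 8 mm proud, orange band showing beneath; 0.008 = fully shut, orange hidden. Moves straight down: about 7 N starts it, resistance falls, past 4 mm it snaps home and stays; let go earlier it springs back up (very near 4 mm it may hang). Starts standing up.
- prep_bowl: Open round glass bowl, rim diameter 150 mm, 60 mm high, loose. Bystander. Origin: centre of its underside.
- mug: Turquoise ceramic mug, diameter 80 mm, 90 mm high, handle on its own +y side, loose. Bystander. Origin: centre of its underside.
- tin: Closed round tin of cast aluminium with a knobbed lid, diameter 96 mm, 106 mm high, loose. Bystander. Origin: centre of its underside.
- salt_jar: Small white jar with a wooden cap, diameter 52 mm, 75 mm high, loose. Bystander. Origin: centre of its underside.
- spatula: Kitchen spatula with a wooden handle, lying flat, loose. Bystander. Its x axis runs along it towards the blade.
Not all that is in view belongs to the job. What is shaped like the tub but purple or red is not meant.

How it is judged:
By the outcome, as a careful person would: the job done as asked, in the order asked, and still so for the second after the job is handed in, with the robot touching nothing.
It also fails if it takes over 48 s, if anything falls off the work surface, if the arm or the gripper's body presses on something with over 40 N, if the wrist force passes 120 N, or if a joint passes its speed limit or range.

## Robot

A 6-joint arm with a two-finger parallel gripper is mounted at the origin on the work surface. World frame = base frame: x ahead of the robot, y to its left, z up, the work surface at z = 0. Lengths are in m, angles in rad, forces in N, time in s.
With the tool pointing down it reaches from about 0.3 to 0.825 m from the base axis. Payload 5.4 kg.
Tool frame: the origin (TCP) lies at the very end of the fingers, on their centre line; the grasp point (between the pads) lies 19 mm behind it (pinch_z is the z of the grasp point in the tool frame, in m); z points along the fingers, y is the direction in which the jaws open and shut (so a half turn about z gives the same grasp; the last joint's range is limited). The gripper opens to 92 mm and grips with 3 to 60 N. Pads are 20 mm wide; open, the fingers measure 128 mm over their backs; the gripper's body (75 mm by 189 mm) begins 69 mm behind the grasp point.
Start: joints at [-1.349, 0.158, 1.597, -0, 1.386, -0.21], TCP at [0.241, -0.522, 0.215] pointing down, gripper open.
Joint ranges: [-2.91, 2.91], [-0.94, 2.29], [0.18, 2.7], [-1.29, 4.43], [0.17, 2.64], [-3, 3]. Speed limits (rad/s): [2.57, 2.57, 3.14, 3.14, 3.14, 3.14].

## Interface

Orientations are given as a 3x3 rotation matrix whose columns are the frame's x, y, z axes.
In Python, from cell import * gives the robot as it stands.
- The arm moves only by the shell command python3 -m crank 'ROWS' [FORCE]. ROWS is JSON, a list of rows, each a list of 3 entries, a list of its own where there are three numbers: the shift along the tool's x, y, z in mm, then the turn, a rotation vector about the tool's x, y, z in rad, then the opening, from -1 (shut) to 1 (fully open). In form: [[[tx, ty, tz], [wx, wy, wz], gripper], ...]. A call has 1 to 20 rows; each row is the pose to reach, as a shift and turn from the pose commanded when the call began, along the tool's axes at that moment; what a row does not reach only later rows make up. A row lasts 1/8 s, in which the tool goes at most 62.5 mm and 10.7 degrees, less where a joint would pass 70% of its speed; a pose out of reach is approached as far as the arm can. A call with a gripper value outside its range is refused whole. The fingers move at their own pace and stop on an object; FORCE is the grip in N (left out, the last holds). Time passes only in rows, so rows that repeat a pose let the fingers close. It gives the time, the measured TCP pose, the force and the opening at its end, in the units of the state.
- state(): the state, without advancing time (a new reading comes with each control period).
- grab_frame(name): name is "side" or "top"; returns a dict with "img" (384x512x3 uint8, red, green, blue), "depth" (384x512 float32, m along the optical axis (not along the pixel's ray), 0 where there is no reading), "intrinsics" (3x3 intrinsics, pixels), "rvec" (rotation vector, rad) and "tvec" (3), from world to camera coordinates, as OpenCV has them. Camera axes: x right, y down, z forward; pixel columns grow to the right and rows downward; lengths in m; the calibration is good to about 2 mm. A picture is of the moment at which its call begins.
- close_job(): hands the job in, once; it reports no verdict.
The state is a dict: "time": time; "q": joint angles; "dq": joint speeds; "joint_torque": joint torques, N m; "eef_pos": TCP position; "tool_rot": TCP orientation; "contact_force": force on the tool from outside, world axes, zero at the start; "moment": the same for the moment, N m; "grip_width": opening from 0.0 (shut) to 1.0 (fully open).
Only numpy, scipy, OpenCV 4.12 (cv2) and the standard library are available. Lean on these libraries where they do the work, as an engineer would, in place of code of your own. Each camera call takes 0.05 s, during which the arm holds its last target.

## Working session

There is one attempt and no reset: what is moved stays moved. The work goes in short steps, Python scripts to look and compute and a shell command to move; the robot and the scene stay as the last step left them, time stands still between calls to the robot, and variables do not carry over. Pictures are saved under pics/ and viewed, and the job is handed in when it is done.

```bash
mkdir -p pics; ls
python3 - <<'E'
from cell import *
import cv2,numpy as np
for n in("top","side"):
    f=grab_frame(n); cv2.imwrite(f"pics/{n}0.png",f["img"][:,:,::-1]); np.savez(f"{n}0.npz",**f); print(n,f["intrinsics"].tolist(),f["rvec"],f["tvec"])
s=state();print(s)
E
```

```text
pics
top [[352.8517910563796, 0.0, 258.7144093892413], [0.0, 352.8517910563796, 190.78914955200062], [0.0, 0.0, 1.0]] [ 2.14029815 -2.14831387  0.18088549] [-0.08460739  0.52025502  0.86873488]
side [[361.43882306480236, 0.0, 252.47526043653056], [0.0, 361.43882306480236, 191.95522429485126], [0.0, 0.0, 1.0]] [ 0.86026943 -2.44936732  1.20546344] [0.36337948 0.29021557 0.86864445]
{'time': 0.1, 'q': array([-1.34914020e+00,  1.58974433e-01,  1.59809419e+00,  6.71652079e-06,
        1.38618545e+00, -2.10085269e-01]), 'dq': array([ 1.16432031e-03, -6.43281614e-04, -2.16570744e-03,  1.49524700e-03,
       -6.79672315e-04,  2.42556439e-05]), 'joint_torque': array([ 2.19511799e-04, -3.86506784e+01, -3.22957456e+01,  7.04351440e-02,
        3.40502069e-02, -4.66994959e-05]), 'eef_pos': array([ 0.24047598, -0.5216869 ,  0.21372995]), 'tool_rot': array([[ 9.08239017e-01,  4.18451621e-01, -3.58814790e-04],
       [ 4.18451626e-01, -9.08237637e-01,  1.62222388e-03],
       [ 3.52933114e-04, -1.62351365e-03, -9.99998620e-01]]), 'contact_force': array([-0.23843683,  0.39046379,  1.07075957]), 'moment': array([ 0.0137406 , -0.01027912, -0.00352266]), 'grip_width': 1.0013405451557627}
```

View pics/top0.png

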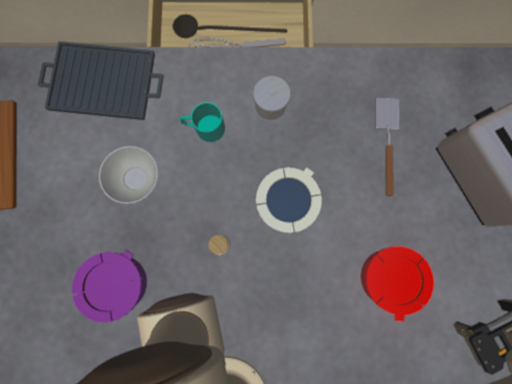

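View pics/side0.png

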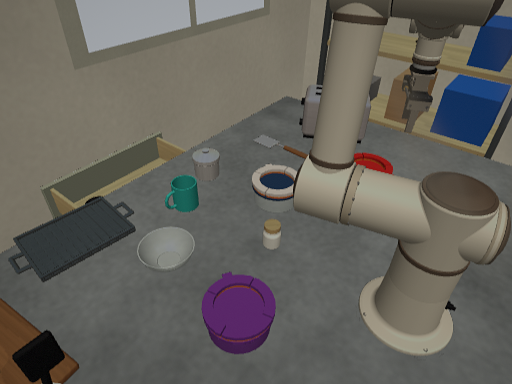

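Lid-like things in the top view are the white rim with navy middle at (289,200), a purple one at (107,287), a red one at (399,281) and the glass bowl at (128,175). By the description I choose (289,200), with its tab near (309,173). The gripper is far away at (490,345). Next is a close crop and a measurement.

```bash
cat > h.py <<'E'
import numpy as np,cv2
def load(n): return dict(np.load(n))
def ray(f,uv,z):
    R=cv2.Rodrigues(f["rvec"])[0]; t=f["tvec"].reshape(3); c=-R.T@t
    uv=np.asarray(uv,float).reshape(-1,2)
    d=(np.linalg.inv(f["intrinsics"])@np.c_[uv,np.ones(len(uv))].T).T@R
    return c+d*((z-c[2])/d[:,2])[:,None]
E
python3 - <<'E'
from h import *
f=load("top0.npz"); im=f["img"]
c=im[155:245,240:340,::-1]
cv2.imwrite("pics/crop0.png",cv2.resize(c,None,fx=6,fy=6,interpolation=cv2.INTER_CUBIC))
s=load("side0.npz"); cv2.imwrite("pics/crop1.png",cv2.resize(s["img"][150:215,235:320,::-1],None,fx=8,fy=8,interpolation=cv2.INTER_CUBIC))
h=cv2.cvtColor(im,cv2.COLOR_RGB2HSV)
m=((im.min(2)>150)).astype(np.uint8); m[:, :245]=0;m[:,335:]=0;m[:155]=0;m[245:]=0
mo=cv2.morphologyEx(m,cv2.MORPH_CLOSE,np.ones((3,3)))
cs,_=cv2.findContours(mo,cv2.RETR_EXTERNAL,cv2.CHAIN_APPROX_NONE)
k=max(cs,key=cv2.contourArea)[:,0,:]
P=ray(f,k,0.084)[:,:2]
def fit(P):
    A=np.c_[2*P,np.ones(len(P))];x=np.linalg.lstsq(A,(P**2).sum(1),rcond=None)[0]
    return x[:2],np.sqrt(x[2]+x[:2]@x[:2])
Q=P
for i in range(6):
    c,r=fit(Q); d=np.linalg.norm(P-c,axis=1); Q=P[abs(d-r)<0.004]
print("outer",c,r,len(Q),len(P))
tab=P[d>r+0.007]; v=tab.mean(0)-c; print("tab",tab.mean(0),np.degrees(np.arctan2(v[1],v[0])),d.max())
n=((h[...,0]>95)&(h[...,0]<130)&(h[...,1]>90)).astype(np.uint8); n[:, :245]=0;n[:,335:]=0;n[:155]=0;n[245:]=0
cs,_=cv2.findContours(n,cv2.RETR_EXTERNAL,cv2.CHAIN_APPROX_NONE)
k=max(cs,key=cv2.contourArea)[:,0,:]; print("navy@.084",fit(ray(f,k,0.084)[:,:2]))
print("depth",f["depth"][200,289],f["depth"][200,262],f["depth"][230,289],f["depth"][172,289],f["depth"][200,316])
E
```

```text
outer [ 0.49227087 -0.15873102] 0.07920657169929267 179 189
tab [ 0.56411645 -0.21173699] -36.41902796981553 0.09138666532740727
navy@.084 (array([ 0.49137009, -0.15851021]), np.float64(0.050627848127670544))
depth 0.87942064 0.862201 0.8527913 0.8755096 0.86304736
```

Run:
```python
from h import *
for n in("top0","side0"):
    f=load(n+".npz");im=f["img"]
    # other objects positions rough
    if n=="top0":
        for nm,uv,z in [("mug",(207,117),.09),("tin",(272,94),.1),("salt",(218,245),.075),("spat",(389,150),.01),("red",(399,281),.084),("bowl",(128,175),.06)]:
            print(nm,ray(f,uv,z)[0].round(3))
```

```text
mug [0.701 0.043 0.09 ]
tin [ 0.758 -0.121  0.1  ]
salt [0.382 0.013 0.075]
spat [ 0.637 -0.443  0.01 ]
red [ 0.296 -0.418  0.084]
bowl [0.558 0.245 0.06 ]
```

View pics/crop0.png

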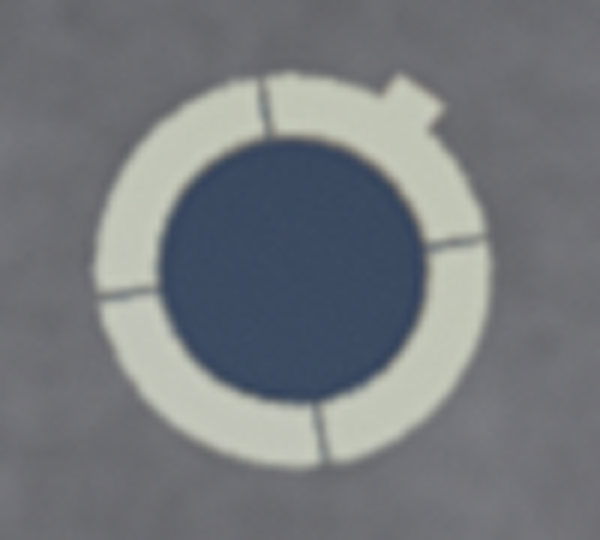

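View pics/crop1.png

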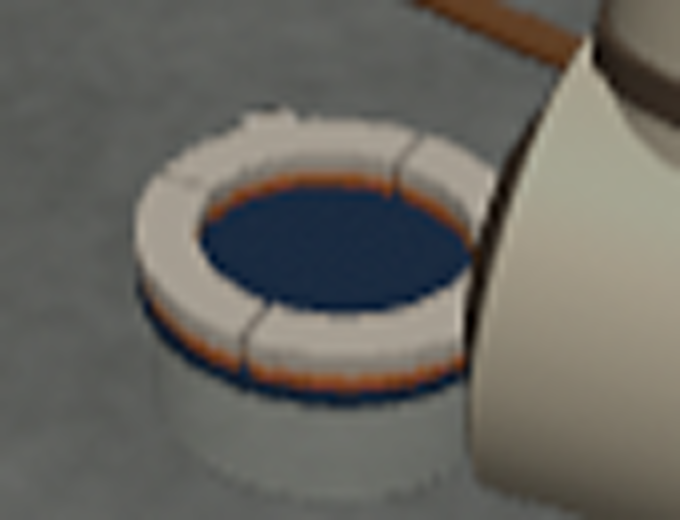

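The crop confirms the choice: a white rim with a navy middle and an orange band showing all round. The tab is at crop pixel (412,100). The slits are at (265,105), (458,242), (322,435) and (128,293), which puts section a at about -36°.

```bash
cat >> h.py <<'E'
C=np.array([.4920,-.1587]); 
A={k:np.radians(-36+90*i) for i,k in enumerate("abcd")}
def T(k,r=.067): return C+r*np.array([np.cos(A[k]),np.sin(A[k])])
def plan(s,k,z):
    p=s["eef_pos"];R=s["tool_rot"];d=np.r_[T(k),z]-p
    yaw=np.arctan2(R[1,0],R[0,0]); w=-(A[k]-yaw); w=(w+np.pi/2)%np.pi-np.pi/2
    print(k,"shift mm",(R.T@d*1000).round(1),"wz",round(w,3),"F",s["contact_force"].round(1),"p",p.round(4),"t",s["time"],"q",s["q"].round(2),"tiltz",R[:,2].round(3))
E
python3 - <<'E'
from h import *; from cell import *
plan(state(),"a",.12)
E
```

```text
a shift mm [ 413.1 -165.8   94.1] wz 1.06 F [-0.2  0.4  1.1] p [ 0.2405 -0.5217  0.2137] t 0.1 q [-1.35  0.16  1.6   0.    1.39 -0.21] tiltz [-0.     0.002 -1.   ]
```

```bash
python3 -m crank '[[[413,-166,0],[0,0,1.06],-1],[[413,-166,0],[0,0,1.06],-1],[[413,-166,0],[0,0,1.06],-1],[[413,-166,0],[0,0,1.06],-1],[[413,-166,0],[0,0,1.06],-1],[[413,-166,0],[0,0,1.06],-1],[[413,-166,0],[0,0,1.06],-1],[[413,-166,0],[0,0,1.06],-1],[[413,-166,0],[0,0,1.06],-1],[[413,-166,90],[0,0,1.06],-1],[[413,-166,90],[0,0,1.06],-1],[[413,-166,90],[0,0,1.06],-1],[[413,-166,90],[0,0,1.06],-1]]' 10
python3 - <<'E'
from h import *; from cell import *
s=state();plan(s,"a",.086);print(s["grip_width"])
for n in("top","side"):
    f=grab_frame(n);np.savez(n+"1.npz",**f);im=f["img"][:,:,::-1]
    cv2.imwrite(f"pics/{n}1.png",cv2.resize(im[120:270,215:365] if n=="top" else im[100:250,200:350],None,fx=4,fy=4,interpolation=cv2.INTER_CUBIC))
E
```

```text
time: 1.72
eef_pos: [0.5467, -0.1998, 0.1262]
tool_rot: [[0.809, -0.588, 0.002], [-0.588, -0.809, -0.001], [0.002, 0.0, -1.0]]
contact_force: [0.4, -0.4, 1.0]
grip_width: 0.006
a shift mm [-1.6 -1.1 40.2] wz -0.001 F [ 0.4 -0.4  1. ] p [ 0.5467 -0.1998  0.1262] t 1.725 q [-0.56  0.26  1.66 -0.    1.22  1.64] tiltz [ 0.002 -0.001 -1.   ]
0.00590247056965795
```

View pics/side1.png

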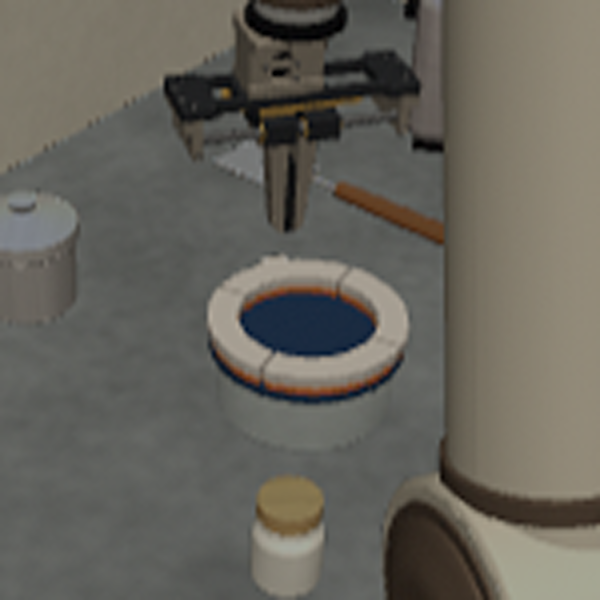

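View pics/top1.png

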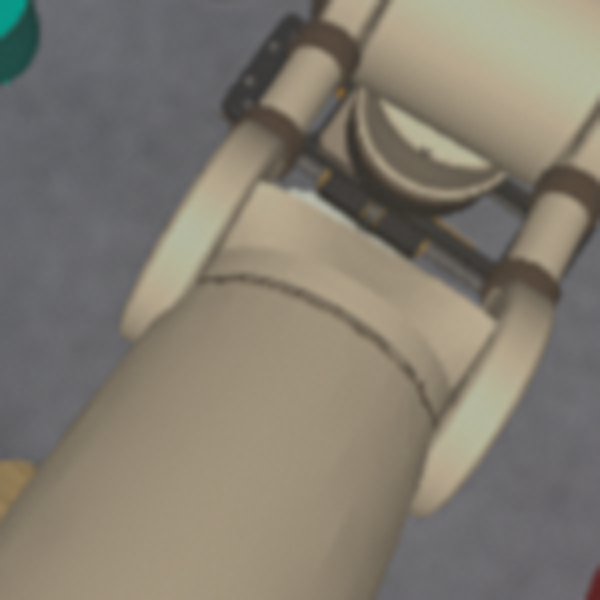

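Closed fingertips hang straight above section a, at side crop (288,228). Next is pressing it.

```bash
python3 -m crank '[[[-2,-1,34],[0,0,0],-1],[[-2,-1,34],[0,0,0],-1],[[-2,-1,37],[0,0,0],-1],[[-2,-1,39],[0,0,0],-1],[[-2,-1,41],[0,0,0],-1],[[-2,-1,42],[0,0,0],-1],[[-2,-1,43],[0,0,0],-1],[[-2,-1,44],[0,0,0],-1],[[-2,-1,45],[0,0,0],-1]]'
```

```text
time: 2.95
eef_pos: [0.5457, -0.1969, 0.08]
tool_rot: [[0.809, -0.588, 0.001], [-0.588, -0.809, -0.001], [0.001, -0.0, -1.0]]
contact_force: [0.9, -0.2, 0.5]
grip_width: 0.004
```

```bash
python3 -m crank '[[[0,0,1],[0,0,0],-1],[[0,0,2],[0,0,0],-1],[[0,0,3],[0,0,0],-1],[[0,0,4],[0,0,0],-1],[[0,0,5],[0,0,0],-1],[[0,0,5],[0,0,0],-1]]'
```

```text
time: 3.7
eef_pos: [0.5452, -0.1966, 0.076]
tool_rot: [[0.809, -0.587, -0.001], [-0.587, -0.809, 0.0], [-0.0, 0.0, -1.0]]
contact_force: [-4.1, 3.3, 10.3]
grip_width: 0.003
```

```bash
python3 -m crank '[[[0,0,1],[0,0,0],-1],[[0,0,1],[0,0,0],-1]]'; python3 -m crank '[[[0,0,-6],[0,0,0],-1],[[0,0,-16],[0,0,0],-1],[[0,0,-30],[0,0,0],-1],[[0,0,-30],[0,0,0],-1]]'
python3 - <<'E'
from h import *; from cell import *
s=state();plan(s,"b",.106)
f=grab_frame("side");np.savez("side2.npz",**f);im=f["img"][:,:,::-1]
cv2.imwrite("pics/side2.png",cv2.resize(im[140:220,240:320],None,fx=7,fy=7,interpolation=cv2.INTER_CUBIC))
E
```

```text
time: 3.95
eef_pos: [0.5455, -0.1968, 0.0759]
tool_rot: [[0.809, -0.587, 0.0], [-0.587, -0.809, -0.0], [0.0, 0.0, -1.0]]
contact_force: [-5.9, 1.7, 13.2]
grip_width: 0.001
time: 4.45
eef_pos: [0.5463, -0.1973, 0.1054]
tool_rot: [[0.809, -0.588, 0.003], [-0.588, -0.809, -0.002], [0.003, -0.0, -1.0]]
contact_force: [0.4, 0.8, -1.1]
grip_width: 0.002
b shift mm [-66.7 -66.3  -0.8] wz -1.571 F [ 0.4  0.8 -1.1] p [ 0.5463 -0.1973  0.1054] t 4.45 q [-0.55  0.28  1.68  0.    1.18  1.64] tiltz [ 0.003 -0.002 -1.   ]
```

View pics/side2.png

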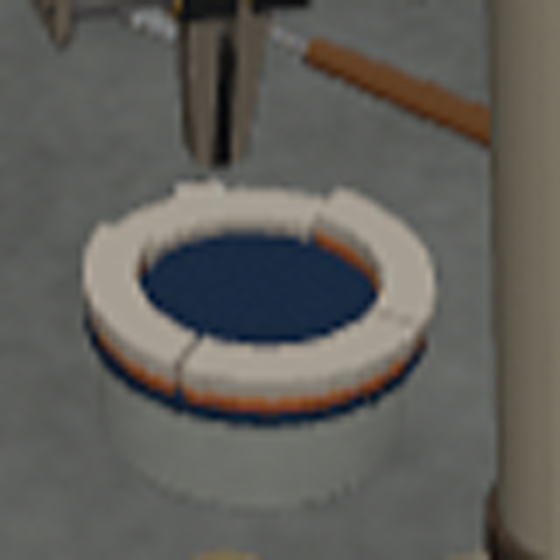

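Section a (the back one, with the tab) sits lower and its orange band is hidden. b, c and d still stand. Next is b.

```bash
python3 -m crank '[[[-67,-66,-5],[0,0,-1.57],-1],[[-67,-66,-5],[0,0,-1.57],-1],[[-67,-66,-5],[0,0,-1.57],-1],[[-67,-66,-5],[0,0,-1.57],-1],[[-67,-66,-5],[0,0,-1.57],-1],[[-67,-66,-5],[0,0,-1.57],-1],[[-67,-66,-5],[0,0,-1.57],-1],[[-67,-66,-5],[0,0,-1.57],-1],[[-67,-66,-5],[0,0,-1.57],-1],[[-67,-66,-5],[0,0,-1.57],-1],[[-67,-66,-5],[0,0,-1.57],-1]]'
python3 - <<'E'
from h import *; from cell import *
s=state();plan(s,"b",.076)
E
```

```text
time: 5.88
eef_pos: [0.5296, -0.1038, 0.1083]
tool_rot: [[0.589, 0.808, -0.0], [0.808, -0.589, 0.0], [-0.0, -0.001, -1.0]]
contact_force: [-0.6, -0.6, 0.2]
grip_width: 0.004
b shift mm [ 0.5  1.9 32.3] wz -0.002 F [-0.6 -0.6  0.2] p [ 0.5296 -0.1038  0.1083] t 5.875 q [-0.42  0.18  1.8   0.    1.17  0.21] tiltz [-0.  0. -1.]
```

```bash
python3 -m crank '[[[1,2,15],[0,0,0],-1],[[1,2,20],[0,0,0],-1],[[1,2,22],[0,0,0],-1],[[1,2,24],[0,0,0],-1],[[1,2,26],[0,0,0],-1],[[1,2,28],[0,0,0],-1],[[1,2,29],[0,0,0],-1],[[1,2,30],[0,0,0],-1],[[1,2,31],[0,0,0],-1],[[1,2,32],[0,0,0],-1],[[1,2,33],[0,0,0],-1],[[1,2,33],[0,0,0],-1]]'
```

```text
time: 7.38
eef_pos: [0.5321, -0.1042, 0.0761]
tool_rot: [[0.588, 0.809, -0.0], [0.809, -0.588, 0.0], [-0.0, -0.0, -1.0]]
contact_force: [-1.9, 1.3, 5.0]
grip_width: 0.002
```

```bash
python3 -m crank '[[[0,0,1],[0,0,0],-1],[[0,0,2],[0,0,0],-1],[[0,0,2],[0,0,0],-1]]'; python3 -m crank '[[[0,0,-6],[0,0,0],-1],[[0,0,-16],[0,0,0],-1],[[0,0,-30],[0,0,0],-1],[[0,0,-30],[0,0,0],-1]]'
python3 - <<'E'
from h import *; from cell import *
s=state();plan(s,"c",.11)
f=grab_frame("side");np.savez("side3.npz",**f);im=f["img"][:,:,::-1]
cv2.imwrite("pics/side3.png",cv2.resize(im[140:220,240:320],None,fx=7,fy=7,interpolation=cv2.INTER_CUBIC))
E
```

```text
time: 7.75
eef_pos: [0.5323, -0.1041, 0.0759]
tool_rot: [[0.588, 0.809, -0.0], [0.809, -0.588, 0.0], [0.0, -0.0, -1.0]]
contact_force: [-6.1, 3.7, 16.9]
grip_width: 0.004
time: 8.25
eef_pos: [0.5332, -0.1047, 0.1053]
tool_rot: [[0.588, 0.809, 0.003], [0.809, -0.588, -0.001], [0.001, 0.003, -1.0]]
contact_force: [-0.7, -0.3, -0.4]
grip_width: 0.004
c shift mm [-67.9 -68.5  -5. ] wz 1.57 F [-0.7 -0.3 -0.4] p [ 0.5332 -0.1047  0.1053] t 8.25 q [-0.42  0.19  1.79  0.    1.16  0.21] tiltz [ 0.003 -0.001 -1.   ]
```

View pics/side3.png

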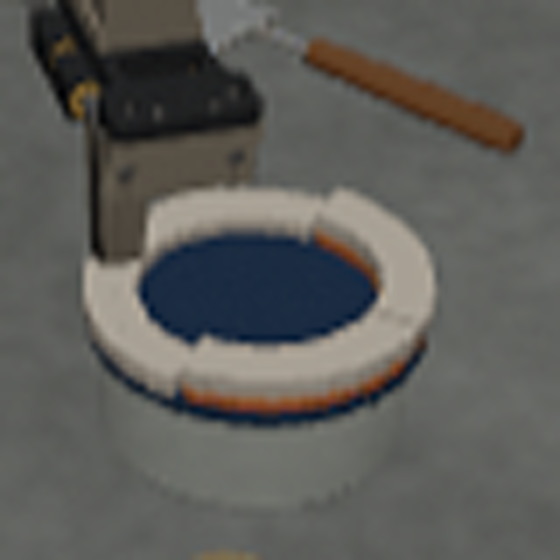

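Section b (left) is shut and the tub has not moved. Section c (front) and section d (right) still show orange. Next is c.

```bash
python3 -m crank '[[[-68,-68,-5],[0,0,1.57],-1],[[-68,-68,-5],[0,0,1.57],-1],[[-68,-68,-5],[0,0,1.57],-1],[[-68,-68,-5],[0,0,1.57],-1],[[-68,-68,-5],[0,0,1.57],-1],[[-68,-68,-5],[0,0,1.57],-1],[[-68,-68,-5],[0,0,1.57],-1],[[-68,-68,-5],[0,0,1.57],-1],[[-68,-68,-5],[0,0,1.57],-1],[[-68,-68,-5],[0,0,1.57],-1],[[-68,-68,-5],[0,0,1.57],-1]]'
python3 - <<'E'
from h import *; from cell import *
s=state();plan(s,"c",.076)
E
```

```text
time: 9.68
eef_pos: [0.4368, -0.1191, 0.1084]
tool_rot: [[0.81, -0.587, -0.0], [-0.587, -0.81, 0.0], [-0.0, 0.0, -1.0]]
contact_force: [-0.0, 0.0, -0.1]
grip_width: 0.005
c shift mm [ 0.9 -0.4 32.4] wz 0.001 F [-0.   0.  -0.1] p [ 0.4368 -0.1191  0.1084] t 9.675 q [-0.53 -0.05  2.03  0.    1.16  1.66] tiltz [-0.  0. -1.]
```

```bash
python3 -m crank '[[[1,0,15],[0,0,0],-1],[[1,0,20],[0,0,0],-1],[[1,0,22],[0,0,0],-1],[[1,0,24],[0,0,0],-1],[[1,0,26],[0,0,0],-1],[[1,0,28],[0,0,0],-1],[[1,0,29],[0,0,0],-1],[[1,0,30],[0,0,0],-1],[[1,0,31],[0,0,0],-1],[[1,0,32],[0,0,0],-1],[[1,0,33],[0,0,0],-1],[[1,0,33],[0,0,0],-1]]';python3 -m crank '[[[0,0,1],[0,0,0],-1],[[0,0,2],[0,0,0],-1],[[0,0,2],[0,0,0],-1]]'; python3 -m crank '[[[0,0,-6],[0,0,0],-1],[[0,0,-16],[0,0,0],-1],[[0,0,-30],[0,0,0],-1],[[0,0,-30],[0,0,0],-1]]'
python3 - <<'E'
from h import *; from cell import *
s=state();plan(s,"d",.11)
f=grab_frame("side");np.savez("side4.npz",**f);im=f["img"][:,:,::-1]
cv2.imwrite("pics/side4.png",cv2.resize(im[140:220,240:320],None,fx=7,fy=7,interpolation=cv2.INTER_CUBIC))
E
```

```text
time: 11.18
eef_pos: [0.4378, -0.1198, 0.0761]
tool_rot: [[0.809, -0.588, -0.0], [-0.588, -0.809, 0.0], [-0.0, 0.0, -1.0]]
contact_force: [-2.8, 1.4, 5.9]
grip_width: 0.007
time: 11.55
eef_pos: [0.4379, -0.1198, 0.0759]
tool_rot: [[0.809, -0.587, -0.001], [-0.587, -0.809, 0.0], [-0.001, 0.0, -1.0]]
contact_force: [-9.0, 4.5, 21.5]
grip_width: 0.003
time: 12.05
eef_pos: [0.4389, -0.1204, 0.1051]
tool_rot: [[0.809, -0.588, 0.003], [-0.588, -0.809, -0.002], [0.003, -0.0, -1.0]]
contact_force: [0.8, 0.3, 0.5]
grip_width: 0.003
d shift mm [65.5 66.8 -4.7] wz -1.571 F [0.8 0.3 0.5] p [ 0.4389 -0.1204  0.1051] t 12.05 q [-0.53 -0.04  2.03  0.    1.15  1.66] tiltz [ 0.003 -0.002 -1.   ]
```

View pics/side4.png

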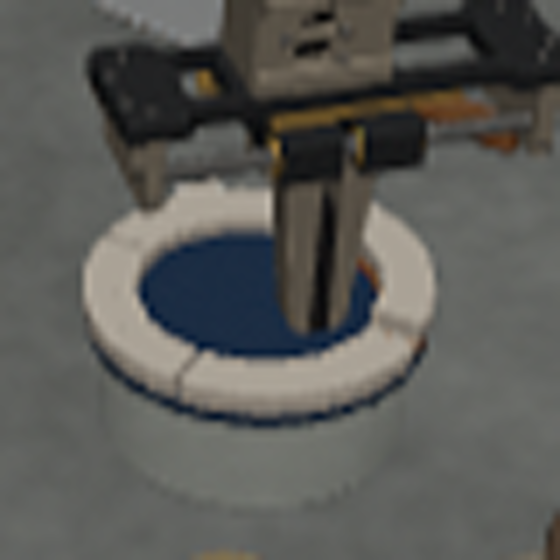

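Section c is shut. Only section d (right) still shows orange.

```bash
python3 -m crank '[[[66,67,-5],[0,0,-1.57],-1],[[66,67,-5],[0,0,-1.57],-1],[[66,67,-5],[0,0,-1.57],-1],[[66,67,-5],[0,0,-1.57],-1],[[66,67,-5],[0,0,-1.57],-1],[[66,67,-5],[0,0,-1.57],-1],[[66,67,-5],[0,0,-1.57],-1],[[66,67,-5],[0,0,-1.57],-1],[[66,67,-5],[0,0,-1.57],-1],[[66,67,-5],[0,0,-1.57],-1],[[66,67,-5],[0,0,-1.57],-1]]'
python3 - <<'E'
from h import *; from cell import *
s=state();plan(s,"d",.076)
E
```

```text
time: 13.48
eef_pos: [0.4517, -0.2126, 0.1083]
tool_rot: [[0.589, 0.808, -0.0], [0.808, -0.589, 0.0], [0.0, -0.001, -1.0]]
contact_force: [-0.6, -1.1, 0.4]
grip_width: 0.005
d shift mm [ 0.4  0.9 32.3] wz -0.002 F [-0.6 -1.1  0.4] p [ 0.4517 -0.2126  0.1083] t 13.475 q [-0.68  0.07  1.91  0.    1.16 -0.05] tiltz [-0.  0. -1.]
```

```bash
python3 -m crank '[[[0,1,15],[0,0,0],-1],[[0,1,20],[0,0,0],-1],[[0,1,22],[0,0,0],-1],[[0,1,24],[0,0,0],-1],[[0,1,26],[0,0,0],-1],[[0,1,28],[0,0,0],-1],[[0,1,29],[0,0,0],-1],[[0,1,30],[0,0,0],-1],[[0,1,31],[0,0,0],-1],[[0,1,32],[0,0,0],-1],[[0,1,33],[0,0,0],-1],[[0,1,33],[0,0,0],-1]]';python3 -m crank '[[[0,0,1],[0,0,0],-1],[[0,0,2],[0,0,0],-1],[[0,0,2],[0,0,0],-1]]'; python3 -m crank '[[[0,0,-6],[0,0,0],-1],[[0,0,-16],[0,0,0],-1],[[0,0,-40],[0,0,0],-1],[[0,0,-100],[0,0,0],-1],[[0,0,-130],[0,0,0],-1],[[-200,0,-130],[0,0,0],-1],[[-200,200,-130],[0,0,0],-1],[[-200,200,-130],[0,0,0],-1],[[-200,200,-130],[0,0,0],-1],[[-200,200,-130],[0,0,0],-1],[[-200,200,-130],[0,0,0],-1],[[-200,200,-130],[0,0,0],-1]]'
python3 - <<'E'
from h import *; from cell import *
s=state();print(s["contact_force"],s["time"])
for n in("side","top"):
    f=grab_frame(n);np.savez(n+"5.npz",**f);im=f["img"][:,:,::-1]
    cv2.imwrite(f"pics/{n}5.png",cv2.resize(im[140:220,240:320],None,fx=7,fy=7,interpolation=cv2.INTER_CUBIC) if n=="side" else im)
E
```

```text
time: 14.98
eef_pos: [0.4526, -0.2134, 0.0761]
tool_rot: [[0.588, 0.809, -0.0], [0.809, -0.588, 0.0], [-0.0, -0.0, -1.0]]
contact_force: [-2.3, 1.4, 4.7]
grip_width: 0.004
time: 15.35
eef_pos: [0.4527, -0.2136, 0.0759]
tool_rot: [[0.588, 0.809, -0.001], [0.809, -0.588, -0.0], [-0.001, -0.001, -1.0]]
contact_force: [-7.4, 4.4, 18.5]
grip_width: 0.006
time: 16.85
eef_pos: [0.4966, -0.4921, 0.2034]
tool_rot: [[0.588, 0.809, -0.0], [0.809, -0.588, 0.001], [0.001, -0.001, -1.0]]
contact_force: [0.0, -0.1, 1.2]
grip_width: 0.007
[ 0.04247303 -0.06212639  1.19737195] 16.85
```

View pics/side5.png

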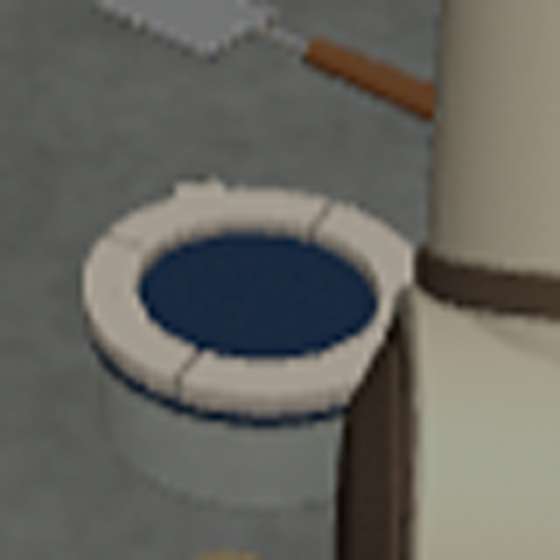

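View pics/top5.png

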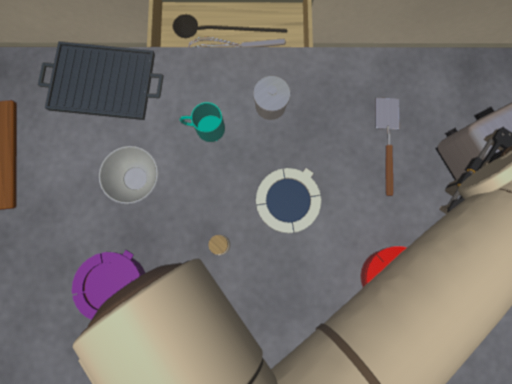

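All four sections are level with no orange showing, and the tub has not moved. The gripper is hanging close to the toaster, so I will back it off a little before handing in.

```bash
python3 -m crank '[[[0,-50,-40],[0,0,0],-1],[[0,-100,-40],[0,0,0],-1],[[0,-100,-40],[0,0,0],-1],[[0,-100,-40],[0,0,0],-1],[[0,-100,-40],[0,0,0],-1]]'
python3 - <<'E'
from h import *; from cell import *
f=grab_frame("side");cv2.imwrite("pics/side6.png",f["img"][:,:,::-1]);g=grab_frame("top")
a=load("top0.npz")["img"].astype(int);b=g["img"].astype(int);print("top tub-area diff",abs(a-b)[150:250,240:345].max(2).mean())
E
```

```text
time: 17.58
eef_pos: [0.4167, -0.4345, 0.2443]
tool_rot: [[0.588, 0.809, 0.001], [0.809, -0.588, -0.001], [-0.001, 0.002, -1.0]]
contact_force: [-0.3, 0.1, 0.6]
grip_width: 0.007
top tub-area diff 2.613142857142857
```

View pics/side6.png

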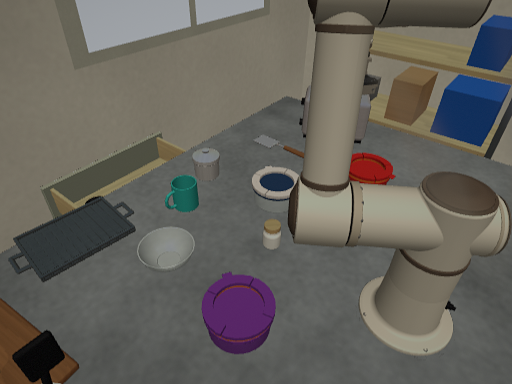

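The tub at (275,183) is shut and standing where it was. The other objects are undisturbed and the arm is clear.

```bash
python3 -c "
from cell import *
print(close_job())"
```

```text
the job is handed in; nothing more can be done
None
```

I pressed the four rim sections of the white-rimmed tub in the order a, b, c, d with closed fingertips, and all four look fully shut. I then backed the arm off and handed the job in at about 18 s.

- **Presses:** each one ended on the hard stop at 76 mm with 13 to 22 N downward. The sideways force reached about 10 N on section c.
- **Last pictures:** the rim is level all round, with no orange showing where it can be seen. The arm hid part of section d's outer edge in the final side view, but its inner edge and its 76 mm press height show it shut.
- **Surroundings:** the tub stands where it was and the other objects look untouched. The gripper passed close to the toaster as it retreated, but the force reading there stayed at its idle level.
- **Disagreements:** none of the checks failed or disagreed.

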